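# Break the locked lid stay and shut the transport case

## Robot

A 7-joint arm with a two-finger parallel gripper is mounted at the origin on a cart in front of the work surface, level with it; the furniture and walls round the work are solid. World frame = base frame: x ahead of the robot, y to its left, z up, the work surface at z = 0. Lengths are in m, angles in rad, forces in N, time in s.
With the tool pointing down it reaches from about 0.425 to 0.925 m from the base axis. Payload 6.8 kg.
Tool frame: the origin (TCP) lies on the centre line of the jaws, within the pads' length; the fingertips stand bot.tip_reach ahead of it and the grasp point (between the pads) lies 3 mm ahead of it (bot.tip_reach is the distance from the TCP to the fingertips, in m); z points along the fingers, y is the line along which they close (so a half turn about z gives the same grasp; the last joint's range is limited). The gripper opens to 85 mm and grips with 20 to 120 N. Pads are 22 mm wide; open, the fingers measure 114 mm over their backs; the gripper's body (76 mm by 85 mm) begins 54 mm behind the grasp point. The pads swing forward as they close: fully open they stand 13 mm farther back than shut.
Start: joints at [-1.3, 0.477, 0.022, 1.555, -0.011, 1.109, -0.083], TCP at [0.25, 0.627, 0.253] pointing down, gripper open.
Joint ranges: [-2.96, 2.96], [-0.34, 2.1], [-1.41, 1.46], [0.24, 2.44], [-1.37, 4.51], [0.17, 1.92], [-2.96, 2.96]. Speed limits (rad/s): [2.39, 2.39, 3.14, 3.14, 3.14, 3.14, 3.14].

## Interface

Orientations are given as a unit quaternion [w, x, y, z].
In Python, from station import bot gives the robot as it stands.
- The arm moves only by the tool jog_arm, never from a script. Its argument "deltas" is a list of rows, each a list of 7 numbers: the shift along the world's x, y, z in m, then the turn, a rotation vector about the world's x, y, z in rad, then the opening, from 0 (shut) to 1 (fully open). In form: [[x, y, z, rx, ry, rz, grip], ...]. A call has 1 to 10 rows; each row shifts and turns the commanded pose from where the row before left it; what a row does not reach is not made up. A row lasts 1/10 s, in which the tool goes at most 50 mm and 8.59 degrees, less where a joint would pass 70% of its speed; a pose out of reach is approached as far as the arm can. A call with a gripper value outside its range is refused whole. The fingers move at their own pace and stop on an object; "newtons" is the grip in N (left out, the last holds). Time passes only in rows, so rows that do not move let the fingers close. It gives the time, the measured TCP pose, the force, the opening and the grip force at its end, in the units of the state.
- bot.get_obs(): the state, without advancing time (a new reading comes with each control period).
- bot.read_camera(name): name is "side" or "top"; returns a dict with "img" (400x640x3 uint8, red, green, blue), "K" (3x3 intrinsics, pixels), "eye" and "attitude" of the camera in the world. Camera axes: x right, y down, z forward; pixel columns grow to the right and rows downward; lengths in m; the calibration is good to about 2 mm. A picture is of the moment at which its call begins. There is no depth.
- bot.hand_in(): hands the job in; it is judged then, once.
The state is a dict: "t": time; "q": joint angles; "joint_vel": joint speeds; "joint_torque": joint torques, N m; "eef_pos": TCP position; "tool_rot": TCP orientation; "contact_force": force on the tool from outside, world axes, zero at the start; "torque": the same for the moment, N m; "gripper_width": opening from 0.0 (shut) to 1.0 (fully open); "grasp_force": force on a finger pad.
Only numpy, scipy, OpenCV 4.12 (cv2) and the standard library are available. Lean on these libraries where they do the work, as an engineer would, in place of code of your own. Each camera call takes 0.05 s, during which the arm holds its last target. There are 200 camera calls.

## Task

Shut the blue lid of the grey transport case. A folding stay on the case's left side holds the lid up: press the red pad at its knee to break the lock, push it far enough that it does not spring back, then lower the lid gently until it is fully down on the case. Do not slam or force the lid, and leave the other things on the bench where they are.

Things in the scene. Friction and masses are not known exactly. Their poses are not given: they have to be found in the camera images.
- case: Open grey case fixed to the bench, 190 mm deep (its x) x 240 mm wide (its y) x 105 mm high, holding a tip box and a carton. Origin: centre of its underside; z up, +x towards its hinge (away from the robot at yaw 0), +y towards its left side, which carries the stay. A black carrying handle stands 40 mm out of its front face, 55 mm up.
- lid_hinge (a point): Middle of the lid's hinge line, on the rear rim of the case: at (95, 0, 112) mm in the case frame. The hinge line runs along the case's y. Site axes parallel to the case's.
- lid (a joint): Blue lid, 196 mm from hinge to front edge, 246 wide, turning about lid_hinge. 0 as found: open 1.13 rad (65 degrees) above level, leaning forward over the case, inside facing the robot; grows as it is lowered; 1.13 = shut, level, top 124 mm over the bench. Stiff: it stays about where left, may sink the last part; about 3 to 12 N at the front edge lowers it. The locked stay blocks it.
- lid_front (a point): Point on the outer (top) face of the lid, mid-width, 190 mm from the hinge line, 6 mm short of the front edge; the outer face lies 12 mm off the plane through the hinge line. The lid is pushed shut on this face.
- stay_pad (a point): Centre of the red round thumb pad at the stay's knee: a bar 20 mm thick, 36 mm long along the case's y, 134 to 170 mm left of the case's middle plane (11 mm outside the lid). Found at about (-17, 152, 150) mm in the case frame. Pressing it rearward and down, on a circle of 87 mm about stay_pivot, breaks the lock: about 6 to 13 N, 60 mm of travel. The open lid stands above and behind it: come tilted, from the front.
- stay (a joint): Fold of the stay's knee, rad: 0 locked against its stop, 0.12 straight, about 2.2 when the lid is shut. Sprung: let go below about 1.1 it snaps back into lock; beyond about 1.3 (pad pressed some 60 mm, lid sunk about 0.3 rad) it stays folded.
- wash_bottle: White wash bottle with a bent spout, 62 x 87 x 201 mm, loose; bystander. Origin: centre of its underside.
- bottle_amber: Amber bottle with a black cap, 60 mm across, 136 mm high, loose; bystander. Origin: centre of its underside.
- bottle_white: White bottle with a blue cap, 54 mm across, 125 mm high, loose; bystander. Origin: centre of its underside.
- mouse: Black computer mouse, 60 x 107 x 37 mm, loose; bystander. Origin: centre of its underside.
- timer: White square timer, 66 x 66 x 21 mm, loose; bystander. Origin: centre of its underside.
- stay_pivot (a point): Pivot of the stay's lower link on the case, on its axis at the pad's y: (-80, 152, 90) mm in the case frame; axes parallel to the case's. The stay is two flat steel links, 87 mm between pivots; the upper one ends on the lid's side, 100 mm from the hinge line. As found they rise rearward at about 40 degrees, locked slightly past straight. Folding lowers the knee and draws the lid down.

How it is judged:
On the way, in this order (a step that is already met when the one before it is completed fails the run):
1. the stay is broken and folded well past straight (knee over 1.15 rad) (value of joint stay above 1.15 rad), for 0.2 s.
2. the lid is fully down (value of joint lid above 1.09 rad), for 0.2 s.
At the end, for the whole second after the job is handed in: the lid lies shut (within 0.04 rad of level, 8 mm at the front edge) and still, with the stay folded (value of joint lid above 1.09 rad and velocity of joint lid between -0.05 and 0.05 rad/s and value of joint stay above 1.8 rad); the robot touches nothing.
It fails at once if the lid is slammed (it turns down faster than 1.5 rad/s) (velocity of joint lid above 1.5 rad/s).
It fails at once if the lid is forced (over 60 N) (contact force between lid and anything else above 60 N).
It fails at once if a bystander is moved more than 20 mm (distance of any of wash_bottle, bottle_amber, bottle_white, mouse, timer from where it was at the start of the episode above 0.02 m).
It also fails if it takes over 67 s, if anything falls off the work surface, if the arm or the gripper's body presses on something with over 40 N, if the wrist force passes 120 N, or if a joint passes its speed limit or range.

## Working session

There is one attempt and no reset: what is moved stays moved. The work goes in short steps, Python scripts to look and compute and a tool call to move; the robot and the scene stay as the last step left them, time stands still between calls to the robot, and variables do not carry over. Pictures are saved under pics/ and viewed, at most 10 in all, crops included, and the job is handed in when it is done.

Besides the shell and the picture viewer there is one more tool, called after "Call:" as name(argument=value, ...) on one line, values as JSON. jog_arm: Moves the arm, as the interface text tells. Its arguments: {"type":"object","properties":{"deltas":{"type":"array"},"newtons":{"type":"number"}},"required":["deltas"]}

```bash
mkdir -p pics; ls
python3 - <<'E'
from station import bot
import cv2,numpy as np
for n in("side","top"):
    c=bot.read_camera(n); cv2.imwrite(f"pics/{n}0.png",c["img"][:,:,::-1]); np.savez(f"{n}0.npz",**c)
    print(n,c["K"],c["eye"],c["attitude"])
print(bot.get_obs(),bot.tip_reach)
E
```

```text
pics
side [[484.41393022   0.         318.10020253]
 [  0.         484.41393022 193.53012757]
 [  0.           0.           1.        ]] [0.43607549 1.29065746 1.18892059] [ 0.01119522 -0.04407541  0.89647615 -0.44075225]
top [[497.83179975   0.         316.20475707]
 [  0.         497.83179975 201.77389772]
 [  0.           0.           1.        ]] [0.41215623 0.02889115 1.95825607] [ 0.01784897 -0.69629784  0.7171706  -0.0227392 ]
{'t': 0.1, 'q': array([-1.30009262,  0.47773682,  0.02232871,  1.5563443 , -0.01147784,
        1.1092944 , -0.08309465]), 'joint_vel': array([ 0.00112527, -0.0013703 ,  0.00065065, -0.00654573,  0.00175632,
        0.00099121, -0.00031423]), 'joint_torque': array([ 5.23297233e-03, -5.97767222e+01,  1.61427397e+00, -2.81953579e+01,
        1.29199092e-02,  5.03314252e-03, -1.69508439e-05]), 'eef_pos': array([0.24944388, 0.62668698, 0.25241314]), 'tool_rot': array([-8.93413200e-05,  1.88247975e-01,  9.82121182e-01, -8.22546305e-04]), 'contact_force': array([-0.63201557,  0.61411357, -0.7514444 ]), 'torque': array([-0.05751484, -0.03398417, -0.05565659]), 'grasp_force': 0.0, 'gripper_width': 0.9995512366803831} 0.022
```

View pics/side0.png

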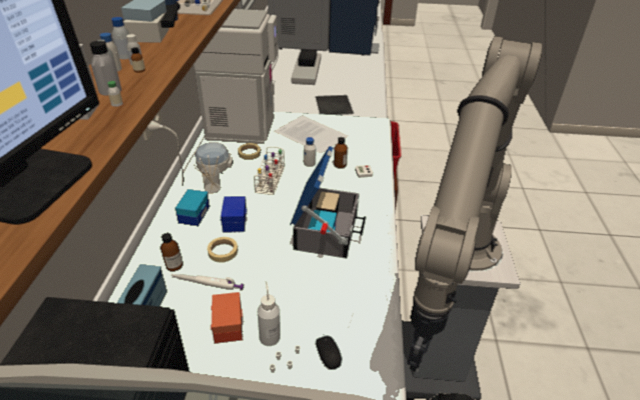

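View pics/top0.png

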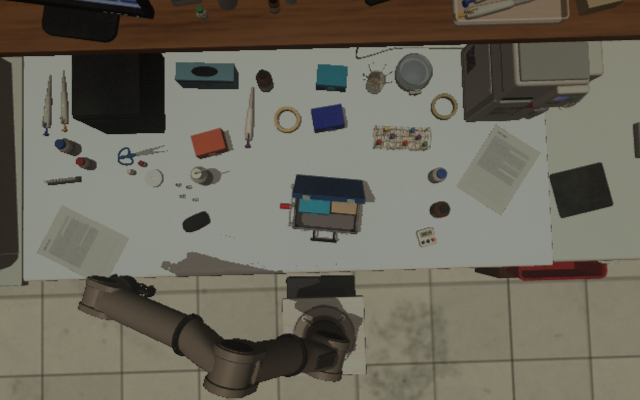

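The side view shows the case at about (328,222), with the red pad near (323,228). In the top view the case is at about (325,207), the pad is at (285,206) and the lid is the dark blue strip (294–364, 177–202). I'll enlarge both views.

```bash
cat > h.py <<'E'
import numpy as np,cv2
from scipy.spatial.transform import Rotation as R
def ray(c,p):
    q=c["attitude"]; M=R.from_quat([q[1],q[2],q[3],q[0]]).as_matrix()
    d=M@np.linalg.inv(c["K"])@np.array([p[0],p[1],1.]); return c["eye"],d/np.linalg.norm(d)
def plane(c,p,z):
    e,d=ray(c,p); return e+d*(z-e[2])/d[2]
def tri(c1,p1,c2,p2):
    e1,d1=ray(c1,p1);e2,d2=ray(c2,p2)
    s=np.linalg.lstsq(np.c_[d1,-d2],e2-e1,rcond=None)[0]
    a=e1+d1*s[0];b=e2+d2*s[1]; return (a+b)/2,np.linalg.norm(a-b)
E
python3 - <<'E'
from h import *
S=np.load("side0.npz");T=np.load("top0.npz")
ims=[]
for n,c,(x0,y0,w,h) in(("s",S,(280,140,100,120)),("t",T,(270,165,110,85))):
    im=c["img"]; hsv=cv2.cvtColor(im,cv2.COLOR_RGB2HSV); m=((hsv[...,0]<6)|(hsv[...,0]>174))&(hsv[...,1]>170)&(hsv[...,2]>70)
    mm=np.zeros_like(m);mm[y0:y0+h,x0:x0+w]=1; m&=mm
    ys,xs=np.nonzero(m); print(n,xs.mean(),ys.mean(),len(xs),xs.min(),xs.max(),ys.min(),ys.max())
    ims.append(cv2.resize(im[y0:y0+h,x0:x0+w,::-1],None,fx=(4 if n=='s' else 3.6),fy=(4 if n=='s' else 3.6),interpolation=cv2.INTER_CUBIC))
H=max(i.shape[0] for i in ims)
cv2.imwrite("pics/z.png",np.hstack([cv2.copyMakeBorder(i,0,H-i.shape[0],0,0,0) for i in ims]))
E
```

```text
s 323.6190476190476 228.38095238095238 42 321 326 224 233
t 284.4193548387097 205.67741935483872 31 281 288 204 208
```

View pics/z.png

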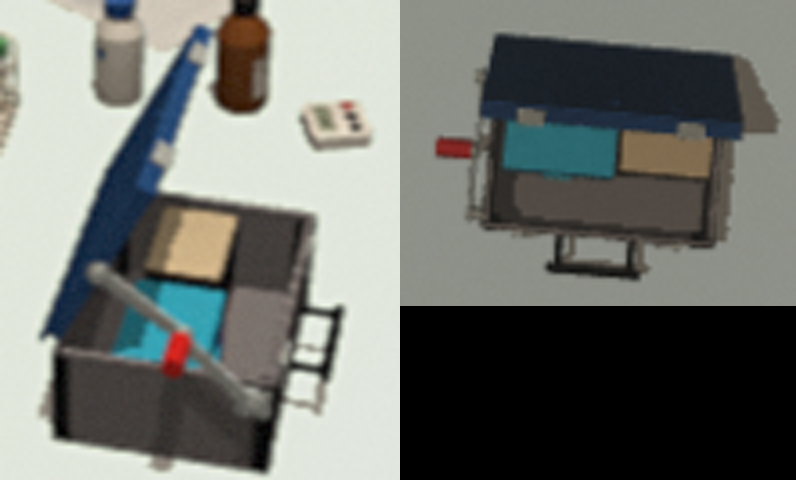

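Run:
```python
from h import *
S=np.load("side0.npz");T=np.load("top0.npz")
s=lambda x,y:(x/4+280-.4,y/4+140-.4)
t=lambda x,y:((x-400)/3.6+270-.4,y/3.6+165-.4)
pad=tri(S,(323.6,228.4),T,(284.4,205.7));print("pad",pad)
A=plane(T,t(488,224),.105);B=plane(T,t(717,244),.105);print("front rim top",A,B,np.linalg.norm(A-B))
C=plane(S,s(57,347),.105);D=plane(S,s(313,215),.105);print("side: rearleft, frontright",C,D)
E=plane(S,s(265,470),0);F=plane(S,s(57,437),0);print("bottom FL, RL",E,F)
for n,a,b in(("lidFL",(483,115),None),("lidFR",(742,137),(208,28))):
    if b: print(n,tri(S,s(*b),T,t(*a)))
G=plane(T,t(482,115),.29);H=plane(T,t(742,137),.29);print("lid front edge",G,H,np.linalg.norm(G-H))
def pose(yaw,p,local):
    c,s_=np.cos(yaw),np.sin(yaw);return p-np.array([[c,-s_],[s_,c]])@local
for v in(A-B,G-H): print("yaw",np.degrees(np.arctan2(-v[0],v[1])))
for y in np.radians([-6,-5,-4,-3]): 
  print(y,"pad",pose(y,pad[0][:2],[-.017,.152]),"A",pose(y,A[:2],[-.095,.12]),"B",pose(y,B[:2],[-.095,-.12]),"C",pose(y,C[:2],[.095,.12]),"D",pose(y,D[:2],[-.095,-.12]),"E",pose(y,E[:2],[-.095,.12]),"F",pose(y,F[:2],[.095,.12]))
for n,p in(("wash",(202,176)),("white",(439,175)),("amber",(440,209)),("mouse",(196,221)),("timer",(427,237))): print(n,plane(T,p,.02))
```

```text
pad (array([0.50362732, 0.13075101, 0.1511401 ]), np.float64(0.0026027528750069535))
front rim top [0.42766363 0.09959547 0.105     ] [ 0.40003148 -0.13616255  0.105     ] 0.23737181881767
side: rearleft, frontright [0.60554667 0.07995342 0.105     ] [ 0.39557939 -0.12657784  0.105     ]
bottom FL, RL [0.42408834 0.10067714 0.        ] [0.60680292 0.07990336 0.        ]
lidFR (array([ 0.50019268, -0.14682356,  0.2864105 ]), np.float64(0.00023035524851204779))
lid front edge [0.52778259 0.09537348 0.29      ] [ 0.50011874 -0.14644552  0.29      ] 0.24339621110039775
yaw -6.684884383995453
yaw -6.526209344009172
-0.10471975511965978 pad [ 0.50464587 -0.0221933 ] A [ 0.50959979 -0.02967736] B [ 0.50705448 -0.02675012] C [ 0.49852367 -0.029459  ] D [ 0.50260238 -0.01716542] E [ 0.5060245  -0.02859569] F [ 0.49977992 -0.02950906]
-0.08726646259971647 pad [ 0.50731496 -0.02215223] A [ 0.51184344 -0.02822768] B [ 0.50512867 -0.02489898] C [ 0.50044948 -0.03131015] D [ 0.50067657 -0.01531428] E [ 0.50826815 -0.02714602] F [ 0.50170573 -0.0313602 ]
-0.06981317007977318 pad [ 0.50998293 -0.02206458] A [ 0.51406144 -0.02673908] B [ 0.50317084 -0.02308173] C [ 0.50240731 -0.0331274 ] D [ 0.49871875 -0.01349702] E [ 0.51048615 -0.02565741] F [ 0.50366356 -0.03317746]
-0.05235987755982989 pad [ 0.51264896 -0.02193039] A [ 0.51625312 -0.02521199] B [ 0.5011816  -0.02129892] C [ 0.50439655 -0.03491021] D [ 0.49672951 -0.01171422] E [ 0.51267783 -0.02413032] F [ 0.5056528  -0.03496026]
wash [0.63723459 0.45674361 0.02      ]
white [ 0.61424529 -0.47019739  0.02      ]
amber [ 0.48092651 -0.46825233  0.02      ]
mouse [0.46225703 0.48292081 0.02      ]
timer [ 0.37352095 -0.41283902  0.02      ]
```

Call:
jog_arm(deltas=[[0.015,-0.043,0.01,0,0,0.026,0],[0.015,-0.043,0.01,0,0,0.026,0],[0.015,-0.043,0.01,0,0,0.026,0],[0.015,-0.043,0.01,0,0,0.026,0],[0.015,-0.043,0.01,0,0,0.026,0],[0.015,-0.043,0.01,0,0,0.026,0],[0.015,-0.043,0.01,0,0,0.026,0],[0.015,-0.043,0.01,0,0,0.026,0],[0.015,-0.043,0.01,0,0,0.026,0],[0.015,-0.043,0.01,0,0,0.029,0]], newtons=60)

```text
t: 1.1
eef_pos: [0.3997, 0.1951, 0.3535]
tool_rot: [-0.0, 0.057, 0.998, 0.0]
contact_force: [1.1, 1.0, 0.2]
gripper_width: 0.002
grasp_force: 0.0
```

Call:
jog_arm(deltas=[[0.006,-0.005,0,-0.016,-0.139,0,0],[0.006,-0.005,0,-0.016,-0.139,0,0],[0.006,-0.005,0,-0.016,-0.139,0,0],[0.006,-0.005,0,-0.016,-0.139,0,0],[0.006,-0.005,0,-0.016,-0.139,0,0],[0,0,0,0,0,0,0],[0,0,0,0,0,0,0]])

```text
t: 1.8
eef_pos: [0.4291, 0.172, 0.353]
tool_rot: [0.34, 0.054, 0.939, -0.02]
contact_force: [-0.1, -0.8, 0.6]
gripper_width: 0.001
grasp_force: 0.0
```

Run:
```python
from station import bot
from h import *
o=bot.get_obs();q=o["tool_rot"];M=R.from_quat([q[1],q[2],q[3],q[0]]).as_matrix()
print(o["t"],o["q"].round(2),o["eef_pos"],M.round(3),o["contact_force"],o["gripper_width"])
```

```text
1.8 [-0.82 -0.21 -0.07  2.29  0.81  0.82  0.07] [0.42914462 0.17197228 0.35295837] [[-0.763  0.115  0.637]
 [ 0.088  0.993 -0.074]
 [-0.641 -0.    -0.768]] [-0.05599125 -0.76663909  0.617853  ] 0.0006383857354424065
```

Call:
jog_arm(deltas=[[0.003,-0.003,-0.018,0,0,0,0],[0.003,-0.003,-0.018,0,0,0,0],[0.003,-0.003,-0.018,0,0,0,0],[0.004,-0.004,-0.018,0,0,0,0],[0.004,-0.004,-0.018,0,0,0,0],[0.004,-0.004,-0.019,0,0,0,0],[0.004,-0.004,-0.019,0,0,0,0],[0.004,-0.004,-0.019,0,0,0,0],[0,0,0,0,0,0,0]])

```text
t: 2.7
eef_pos: [0.4579, 0.1428, 0.2201]
tool_rot: [0.343, 0.056, 0.937, -0.025]
contact_force: [-1.3, -0.2, 0.3]
gripper_width: -0.002
grasp_force: 0.0
```

Run:
```python
from station import bot
from h import *
ims=[]
for n,(x0,y0,w,h) in(("side",(280,130,120,120)),("top",(250,165,130,100))):
    im=bot.read_camera(n)["img"]; ims.append(cv2.resize(im[y0:y0+h,x0:x0+w,::-1],None,fx=3,fy=3,interpolation=cv2.INTER_CUBIC))
H=max(i.shape[0] for i in ims)
cv2.imwrite("pics/z2.png",np.hstack([cv2.copyMakeBorder(i,0,H-i.shape[0],0,0,0) for i in ims]))
print(bot.get_obs()["q"].round(2))
```

```text
[-0.39  0.05 -0.38  2.43  1.3   0.58 -0.43]
```

View pics/z2.png

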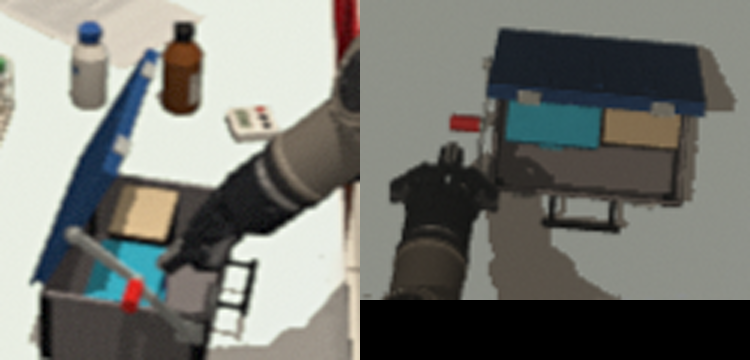

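The fingers stand in front of the pad, which is at about (466,123) in the crop. The wrist hits a joint limit, so I'll tilt the tool less and lean it slightly outward.

Call:
jog_arm(deltas=[[0,0,0.004,-0.065,0.055,0,0],[0,0,0.004,-0.064,0.054,0,0],[0,0,0,-0.064,0.054,0,0],[0,0,0,0,0,0,0]])

```text
t: 3.2
eef_pos: [0.4579, 0.1483, 0.2308]
tool_rot: [0.271, 0.017, 0.955, -0.116]
contact_force: [0.6, 0.4, -0.9]
gripper_width: 0.0
grasp_force: 0.0
```

```bash
cat > st.py <<'E'
from station import bot
from h import *
C=np.array([.503,-.025,0]);Y=R.from_euler("z",-.115).as_matrix()
o=bot.get_obs();q=o["tool_rot"];M=R.from_quat([q[1],q[2],q[3],q[0]]).as_matrix()
tcp=o["eef_pos"];d=M[:,2]
print("t",o["t"],"q",o["q"].round(2),"tcp",tcp.round(4),"d",d.round(3),"yt",M[:,1].round(3),"tip_case",(Y.T@(tcp+.022*d-C)).round(4),"F_case",(Y.T@o["contact_force"]).round(1))
E
python3 - <<'E'
from st import *
pad=np.array([.5036,.130,.151])
for b in(.04,.01,.0): print(b,(pad-d*(.032+b)).round(4),(pad-d*(.032+b)-tcp).round(4))
E
```

```text
t 3.2 q [-0.41  0.1  -0.4   2.29  0.93  0.78  0.03] tcp [0.4579 0.1483 0.2308] d [ 0.514 -0.231 -0.826] yt [ 0.096  0.973 -0.212] tip_case [-0.0529  0.1632  0.2127] F_case [ 0.6  0.5 -0.9]
0.04 [0.4666 0.1466 0.2105] [ 0.0087 -0.0017 -0.0204]
0.01 [0.482  0.1397 0.1857] [ 0.0241 -0.0086 -0.0451]
0.0 [0.4872 0.1374 0.1774] [ 0.0292 -0.0109 -0.0534]
```

Call:
jog_arm(deltas=[[0.003,-0.001,-0.007,0,0,0,0],[0.003,-0.001,-0.007,0,0,0,0],[0.003,0,-0.006,0,0,0,0],[0.003,-0.001,-0.005,0,0,0,0],[0.003,-0.001,-0.005,0,0,0,0],[0.003,-0.001,-0.005,0,0,0,0],[0.003,-0.001,-0.005,0,0,0,0],[0.003,-0.001,-0.005,0,0,0,0],[0,0,0,0,0,0,0]])

```text
t: 4.1
eef_pos: [0.4806, 0.1377, 0.1834]
tool_rot: [0.27, 0.018, 0.955, -0.118]
contact_force: [0.6, -0.9, 0.1]
gripper_width: 0.004
grasp_force: 0.0
```

```bash
python3 st.py
```

```text
t 4.1 q [-0.4   0.22 -0.37  2.3   1.1   0.72 -0.11] tcp [0.4806 0.1377 0.1834] d [ 0.512 -0.235 -0.827] yt [ 0.098  0.972 -0.215] tip_case [-0.0292  0.1552  0.1652] F_case [ 0.7 -0.8  0.1]
```

Call:
jog_arm(deltas=[[0.0025,-0.0003,-0.003,0,0,0,0],[0.0025,-0.0003,-0.003,0,0,0,0],[0.0025,-0.0003,-0.003,0,0,0,0],[0.0025,-0.0003,-0.003,0,0,0,0]])

```text
t: 4.5
eef_pos: [0.4909, 0.1372, 0.1728]
tool_rot: [0.271, 0.018, 0.955, -0.118]
contact_force: [-5.8, -0.0, 10.7]
gripper_width: 0.0
grasp_force: 5.6
```

Call:
jog_arm(deltas=[[0.0025,-0.0003,-0.003,0,0,0,0],[0.0025,-0.0003,-0.003,0,0,0,0],[0,0,0,0,0,0,0]])

```text
t: 4.8
eef_pos: [0.4964, 0.1365, 0.1669]
tool_rot: [0.271, 0.018, 0.955, -0.118]
contact_force: [-2.5, -0.3, 7.3]
gripper_width: 0.001
grasp_force: 3.7
```

```bash
python3 st.py
```

```text
t 4.8 q [-0.4   0.27 -0.35  2.29  1.17  0.7  -0.16] tcp [0.4964 0.1365 0.1669] d [ 0.514 -0.234 -0.825] yt [ 0.099  0.972 -0.215] tip_case [-0.0133  0.1559  0.1488] F_case [-2.5 -0.6  7.3]
```

Call:
jog_arm(deltas=[[0.0015,-0.0002,-0.0023,0,0,0,0],[0.0015,-0.0002,-0.0023,0,0,0,0],[0.0015,-0.0002,-0.0023,0,0,0,0],[0.0014,-0.0002,-0.0027,0,0,0,0],[0.0014,-0.0002,-0.0027,0,0,0,0],[0.0014,-0.0002,-0.0027,0,0,0,0]])

```text
t: 5.4
eef_pos: [0.5059, 0.1355, 0.1531]
tool_rot: [0.273, 0.018, 0.955, -0.118]
contact_force: [-3.6, -0.9, 13.8]
gripper_width: 0.004
grasp_force: 7.0
```

Call:
jog_arm(deltas=[[0.0011,-0.0001,-0.0028,0,0,0,0],[0.0011,-0.0001,-0.0028,0,0,0,0],[0.0011,-0.0001,-0.0028,0,0,0,0],[0.0008,-0.0001,-0.0029,0,0,0,0],[0.0008,-0.0001,-0.0029,0,0,0,0],[0.0008,-0.0001,-0.0029,0,0,0,0]])

```text
t: 6.0
eef_pos: [0.5128, 0.1347, 0.1368]
tool_rot: [0.274, 0.019, 0.954, -0.118]
contact_force: [-0.7, -1.2, 15.7]
gripper_width: -0.004
grasp_force: 6.7
```

```bash
python3 st.py
```

```text
t 6.0 q [-0.4   0.35 -0.32  2.29  1.29  0.67 -0.27] tcp [0.5128 0.1347 0.1368] d [ 0.518 -0.235 -0.822] yt [ 0.1    0.972 -0.214] tip_case [0.0033 0.1559 0.1187] F_case [-0.5 -1.2 15.7]
```

Call:
jog_arm(deltas=[[0.0005,-0.0001,-0.003,0,0,0,0],[0.0005,-0.0001,-0.003,0,0,0,0],[0.0005,-0.0001,-0.003,0,0,0,0],[0.0002,0,-0.003,0,0,0,0],[0.0002,0,-0.003,0,0,0,0],[0.0002,0,-0.003,0,0,0,0]])

```text
t: 6.6
eef_pos: [0.5148, 0.1346, 0.1185]
tool_rot: [0.273, 0.019, 0.954, -0.118]
contact_force: [0.7, -1.1, 13.4]
gripper_width: -0.003
grasp_force: 5.4
```

Call:
jog_arm(deltas=[[0,0,-0.003,0,0,0,0],[0,0,-0.003,0,0,0,0],[0,0,0,0,0,0,0]])

```text
t: 6.9
eef_pos: [0.5139, 0.1346, 0.1115]
tool_rot: [0.272, 0.018, 0.955, -0.117]
contact_force: [-0.6, 0.4, 8.9]
gripper_width: 0.002
grasp_force: 3.6
```

```bash
python3 st.py
cat > snap.py <<'E'
from station import bot
from h import *
import sys
ims=[]
for n,(x0,y0,w,h) in(("side",(280,130,120,120)),("top",(250,165,130,100))):
    im=bot.read_camera(n)["img"]; ims.append(cv2.resize(im[y0:y0+h,x0:x0+w,::-1],None,fx=3,fy=3,interpolation=cv2.INTER_CUBIC))
H=max(i.shape[0] for i in ims)
cv2.imwrite(f"pics/{sys.argv[1]}.png",np.hstack([cv2.copyMakeBorder(i,0,H-i.shape[0],0,0,0) for i in ims]))
E
python3 snap.py z3
```

```text
t 6.9 q [-0.41  0.4  -0.3   2.29  1.38  0.66 -0.37] tcp [0.5139 0.1346 0.1115] d [ 0.516 -0.234 -0.824] yt [ 0.099  0.972 -0.214] tip_case [0.0043 0.156  0.0933] F_case [-0.6  0.3  8.9]
```

View pics/z3.png

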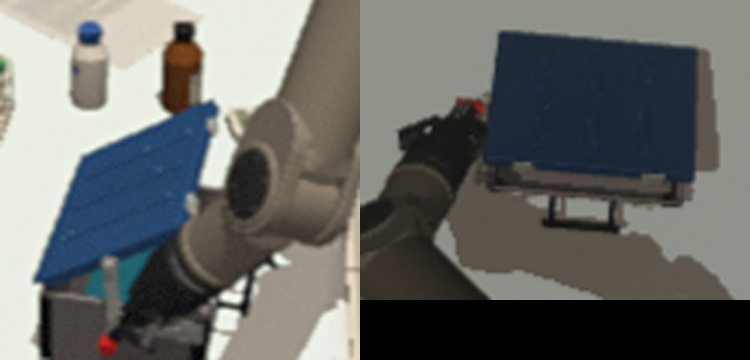

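The stay is folded with the pad at (107,344) in the side crop, the lid is about 40° up, and the bystanders haven't moved. I'll back off outward and then up.

Call:
jog_arm(deltas=[[-0.002,0.001,0.003,0,0,0,0],[-0.003,0.002,0.005,0,0,0,0],[-0.004,0.004,0.006,0,0,0,0],[-0.004,0.012,0.006,0,0,0,0],[-0.004,0.015,0.006,0,0,0,0],[-0.002,0.02,0.01,0,0,0,0],[0,0.02,0.015,0,0,0,0],[0,0.015,0.025,0,0,0,0],[0,0.01,0.03,0,0,0,0],[0,0,0.03,0,0,0,0]])

```text
t: 8.0
eef_pos: [0.4919, 0.2355, 0.2471]
tool_rot: [0.27, 0.016, 0.956, -0.116]
contact_force: [-0.5, 0.8, -0.2]
gripper_width: 0.005
grasp_force: 0.0
```

Call:
jog_arm(deltas=[[0,0,0.03,0,0,0,0],[0,0,0.03,0,0,0,0],[0,0,0.03,0,0,0,0],[0,0,0.03,0,0,0,0],[0,0,0.02,0,0,0,0],[0,0,0,0,0,0,0]])

```text
t: 8.6
eef_pos: [0.493, 0.2346, 0.3895]
tool_rot: [0.272, 0.018, 0.955, -0.115]
contact_force: [0.2, -0.1, 0.2]
gripper_width: -0.002
grasp_force: 0.0
```

```bash
python3 snap.py z4
python3 - <<'E'
from st import *
th=.38
dz=Y@np.array([-np.sin(th),0,-np.cos(th)]);ty=Y[:,1];tx=np.cross(ty,dz)
Mt=np.c_[tx,ty,dz]; print((R.from_matrix(Mt@M.T).as_rotvec()).round(3))
E
```

```text
t 8.7 q [-0.43  0.06 -0.45  1.93  0.69  1.1   0.34] tcp [0.4923 0.2333 0.3859] d [ 0.512 -0.234 -0.826] yt [ 0.097  0.972 -0.214] tip_case [-0.0285  0.2516  0.3677] F_case [-0.3 -0.3 -0.2]
[ 0.299  0.912 -0.116]
```

View pics/z4.png

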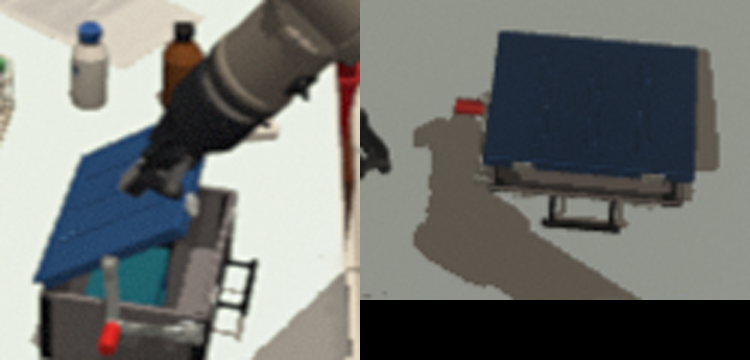

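The stay remains folded and the lid is still. Its front-left corner is at (182,216) in the side crop and (484,163) in the top crop. Next I'll turn the tool above the lid.

Call:
jog_arm(deltas=[[0.003,-0.018,0.004,0.043,0.13,-0.017,0],[0.003,-0.018,0.004,0.043,0.13,-0.017,0],[0.003,-0.018,0.004,0.043,0.13,-0.017,0],[0.003,-0.018,0.004,0.043,0.13,-0.017,0],[0,-0.018,0,0.043,0.13,-0.016,0],[0,-0.018,0,0.042,0.13,-0.016,0],[0,-0.018,0,0.042,0.132,-0.016,0],[0,-0.018,0,0,0,0,0],[0,0,0,0,0,0,0]])

```text
t: 9.6
eef_pos: [0.5053, 0.086, 0.3994]
tool_rot: [-0.191, 0.06, 0.98, 0.009]
contact_force: [-0.2, -0.9, -0.7]
gripper_width: -0.001
grasp_force: 0.0
```

Run:
```python
from st import *
S=np.load("side0.npz");T=np.load("top0.npz")
p,e=tri(S,(182/3+279.6,216/3+129.6),T,(124/3+249.6,163/3+164.6));L=Y.T@(p-C);print("lid FL case",L,e)
a=np.arctan2(L[2]-.112,.095-L[0]);print("angle",np.degrees(a),np.hypot(L[2]-.112,.095-L[0]))
for aa in (.5,.55,.6,.65,a):
  r=.182; c=np.array([.095-r*np.cos(aa)+.012*np.sin(aa),0,.112+r*np.sin(aa)+.012*np.cos(aa)])
  print(aa,"contact case",c,"dtcp",(C+Y@c-.022*d-tcp).round(4))
```

```text
t 9.6 q [-0.04  0.32 -0.23  1.51 -0.07  1.68  1.18] tcp [0.5053 0.086  0.3994] d [-0.373  0.041 -0.927] yt [ 0.121  0.993 -0.005] tip_case [-0.0187  0.1104  0.379 ] F_case [-0.1 -0.9 -0.7]
lid FL case [-0.06327008  0.12279007  0.2443508 ] 0.0006467547759812921
angle 39.90351048266154 0.2063156611962526
0.5 contact case [-0.05896692  0.          0.20978644] dtcp [-0.0526 -0.1051 -0.1692]
0.55 contact case [-0.05388722  0.          0.21735937] dtcp [-0.0476 -0.1057 -0.1616]
0.6 contact case [-0.04843537  0.          0.22466896] dtcp [-0.0422 -0.1063 -0.1543]
0.65 contact case [-0.04262501  0.          0.23169693] dtcp [-0.0364 -0.107  -0.1473]
0.6964476410265155 contact case [-0.03691894  0.          0.2379579 ] dtcp [-0.0307 -0.1076 -0.141 ]
```

Call:
jog_arm(deltas=[[-0.002,-0.014,-0.005,0,0,0,0],[-0.003,-0.014,-0.015,0,0,0,0],[-0.003,-0.014,-0.018,0,0,0,0],[-0.003,-0.014,-0.018,0,0,0,0],[-0.003,-0.014,-0.018,0,0,0,0],[-0.003,-0.014,-0.018,0,0,0,0],[-0.003,-0.012,-0.018,0,0,0,0],[-0.003,-0.012,-0.018,0,0,0,0],[0,0,0,0,0,0,0]])

```text
t: 10.5
eef_pos: [0.4796, -0.0199, 0.272]
tool_rot: [-0.191, 0.057, 0.98, 0.009]
contact_force: [-0.8, 0.4, -0.2]
gripper_width: 0.001
grasp_force: 0.0
```

Call:
jog_arm(deltas=[[-0.002,0,-0.003,0,0,0,0],[-0.002,0,-0.003,0,0,0,0],[-0.002,0,-0.003,0,0,0,0],[-0.002,0,-0.003,0,0,0,0],[0,0,0,0,0,0,0]])

```text
t: 11.0
eef_pos: [0.4736, -0.0185, 0.2618]
tool_rot: [-0.189, 0.057, 0.98, 0.01]
contact_force: [-0.7, -0.5, -0.5]
gripper_width: 0.003
grasp_force: 0.0
```

```bash
python3 st.py
```

```text
t 11.0 q [ 0.09  0.35 -0.18  1.78 -0.01  1.39  1.37] tcp [ 0.4736 -0.0185  0.2618] d [-0.369  0.041 -0.928] yt [ 0.115  0.993 -0.002] tip_case [-0.0381  0.003   0.2414] F_case [-0.6 -0.6 -0.5]
```

Call:
jog_arm(deltas=[[-0.0015,0.0002,-0.0025,0,0,0,0],[-0.0015,0.0002,-0.0025,0,0,0,0],[-0.0015,0.0002,-0.0025,0,0,0,0],[-0.0015,0.0002,-0.0025,0,0,0,0]])

```text
t: 11.4
eef_pos: [0.4678, -0.018, 0.2517]
tool_rot: [-0.189, 0.057, 0.98, 0.01]
contact_force: [0.4, -0.8, -0.1]
gripper_width: 0.001
grasp_force: 0.0
```

Call:
jog_arm(deltas=[[-0.0015,0.0002,-0.0025,0,0,0,0],[-0.0015,0.0002,-0.0025,0,0,0,0],[-0.0015,0.0002,-0.0025,0,0,0,0]])

```text
t: 11.7
eef_pos: [0.4636, -0.0174, 0.2449]
tool_rot: [-0.189, 0.057, 0.98, 0.01]
contact_force: [-0.3, -0.2, 6.5]
gripper_width: -0.005
grasp_force: 2.5
```

```bash
python3 st.py
```

```text
t 11.7 q [ 0.09  0.36 -0.19  1.82 -0.01  1.35  1.36] tcp [ 0.4636 -0.0174  0.2449] d [-0.369  0.041 -0.929] yt [ 0.115  0.993 -0.002] tip_case [-0.0482  0.003   0.2245] F_case [-0.3 -0.2  6.5]
```

Call:
jog_arm(deltas=[[-0.0019,0.0002,-0.0027,0,0,0,0],[-0.0019,0.0002,-0.0027,0,0,0,0],[-0.0019,0.0002,-0.0027,0,0,0,0],[-0.0019,0.0002,-0.0027,0,0,0,0],[-0.0019,0.0002,-0.0027,0,0,0,0],[-0.0019,0.0002,-0.0027,0,0,0,0]])

```text
t: 12.3
eef_pos: [0.4524, -0.0161, 0.2287]
tool_rot: [-0.188, 0.057, 0.98, 0.01]
contact_force: [0.9, 0.5, 3.8]
gripper_width: -0.001
grasp_force: 2.2
```

Call:
jog_arm(deltas=[[-0.0015,0.0002,-0.0028,0,0,0,0],[-0.0015,0.0002,-0.0028,0,0,0,0],[-0.0015,0.0002,-0.0028,0,0,0,0],[-0.0015,0.0002,-0.0028,0,0,0,0],[-0.0015,0.0002,-0.0028,0,0,0,0],[-0.0015,0.0002,-0.0028,0,0,0,0]])

```text
t: 12.9
eef_pos: [0.4429, -0.015, 0.2112]
tool_rot: [-0.189, 0.057, 0.98, 0.01]
contact_force: [-0.6, 0.4, 4.1]
gripper_width: 0.0
grasp_force: 1.9
```

```bash
python3 st.py
```

```text
t 12.9 q [ 0.09  0.36 -0.19  1.9  -0.01  1.26  1.36] tcp [ 0.4429 -0.015   0.2112] d [-0.369  0.041 -0.929] yt [ 0.115  0.993 -0.002] tip_case [-0.069   0.003   0.1907] F_case [-0.7  0.4  4.1]
```

Going well.

Call:
jog_arm(deltas=[[-0.0012,0.0001,-0.0029,0,0,0,0],[-0.0012,0.0001,-0.0029,0,0,0,0],[-0.0012,0.0001,-0.0029,0,0,0,0],[-0.0012,0.0001,-0.0029,0,0,0,0],[-0.0012,0.0001,-0.0029,0,0,0,0],[-0.0012,0.0001,-0.0029,0,0,0,0]])

```text
t: 13.5
eef_pos: [0.4359, -0.0142, 0.1938]
tool_rot: [-0.189, 0.057, 0.98, 0.01]
contact_force: [-0.7, 1.7, 4.2]
gripper_width: 0.005
grasp_force: 1.7
```

Call:
jog_arm(deltas=[[-0.0009,0.0001,-0.003,0,0,0,0],[-0.0009,0.0001,-0.003,0,0,0,0],[-0.0009,0.0001,-0.003,0,0,0,0],[-0.0009,0.0001,-0.003,0,0,0,0],[-0.0009,0.0001,-0.003,0,0,0,0],[-0.0009,0.0001,-0.003,0,0,0,0]])

```text
t: 14.1
eef_pos: [0.4306, -0.0138, 0.1758]
tool_rot: [-0.188, 0.057, 0.98, 0.01]
contact_force: [0.9, 1.8, 2.9]
gripper_width: -0.0
grasp_force: 1.2
```

```bash
python3 st.py
```

```text
t 14.1 q [ 0.09  0.39 -0.19  1.95 -0.01  1.18  1.35] tcp [ 0.4306 -0.0138  0.1758] d [-0.368  0.041 -0.929] yt [ 0.115  0.993 -0.002] tip_case [-0.0813  0.0028  0.1554] F_case [0.7 1.9 2.9]
```

Call:
jog_arm(deltas=[[-0.0006,0.0001,-0.003,0,0,0,0],[-0.0006,0.0001,-0.003,0,0,0,0],[-0.0006,0.0001,-0.003,0,0,0,0],[-0.0006,0.0001,-0.003,0,0,0,0],[-0.0006,0.0001,-0.003,0,0,0,0],[-0.0006,0.0001,-0.003,0,0,0,0]])

```text
t: 14.7
eef_pos: [0.4271, -0.0134, 0.1578]
tool_rot: [-0.188, 0.057, 0.98, 0.01]
contact_force: [0.7, 0.7, 0.6]
gripper_width: -0.002
grasp_force: 0.7
```

Call:
jog_arm(deltas=[[-0.0002,0,-0.002,0,0,0,0],[-0.0002,0,-0.002,0,0,0,0]])

```text
t: 14.9
eef_pos: [0.4265, -0.0134, 0.1539]
tool_rot: [-0.189, 0.057, 0.98, 0.01]
contact_force: [0.9, -0.0, 2.1]
gripper_width: 0.002
grasp_force: 0.6
```

Call:
jog_arm(deltas=[[0,0,-0.002,0,0,0,0],[0,0,0,0,0,0,0]])

```text
t: 15.1
eef_pos: [0.4262, -0.0134, 0.1518]
tool_rot: [-0.189, 0.057, 0.98, 0.01]
contact_force: [-0.1, 0.3, 0.7]
gripper_width: 0.004
grasp_force: 0.0
```

```bash
python3 st.py
```

```text
t 15.1 q [ 0.09  0.42 -0.19  1.98 -0.    1.12  1.35] tcp [ 0.4262 -0.0134  0.1518] d [-0.37   0.041 -0.928] yt [ 0.115  0.993 -0.002] tip_case [-0.0859  0.0027  0.1313] F_case [-0.1  0.3  0.7]
```

Call:
jog_arm(deltas=[[0,0,-0.0015,0,0,0,0],[0,0,-0.0015,0,0,0,0]])

```text
t: 15.3
eef_pos: [0.4261, -0.0133, 0.149]
tool_rot: [-0.189, 0.057, 0.98, 0.01]
contact_force: [-0.0, -0.6, 1.0]
gripper_width: 0.001
grasp_force: 0.5
```

Call:
jog_arm(deltas=[[0,0,-0.001,0,0,0,0],[0,0,-0.001,0,0,0,0]])

```text
t: 15.5
eef_pos: [0.4262, -0.0133, 0.1471]
tool_rot: [-0.189, 0.057, 0.98, 0.01]
contact_force: [-1.7, -0.9, 8.0]
gripper_width: 0.002
grasp_force: 4.2
```

Call:
jog_arm(deltas=[[0,0,-0.0007,0,0,0,0],[0,0,0,0,0,0,0],[0,0,0,0,0,0,0]])

```text
t: 15.8
eef_pos: [0.4263, -0.0132, 0.1471]
tool_rot: [-0.189, 0.057, 0.98, 0.01]
contact_force: [-1.6, -0.6, 8.1]
gripper_width: -0.003
grasp_force: 4.2
```

Call:
jog_arm(deltas=[[0,0,-0.001,0,0,0,0],[0,0,-0.001,0,0,0,0],[0,0,0,0,0,0,0]])

```text
t: 16.1
eef_pos: [0.4263, -0.0132, 0.1467]
tool_rot: [-0.189, 0.057, 0.98, 0.01]
contact_force: [-3.3, -1.8, 24.5]
gripper_width: -0.0
grasp_force: 11.9
```

Call:
jog_arm(deltas=[[0,0,0.004,0,0,0,0],[0,0,0.01,0,0,0,0],[0.003,0,0.02,0,0,0,0],[0.003,0,0.03,0,0,0,0],[0.003,0,0.03,0,0,0,0],[0.01,0,0.03,0,0,0,0],[0.01,-0.03,0.03,0,0,0,0],[0.01,-0.03,0.03,0,0,0,0],[0,-0.03,0,0,0,0,0],[0,0,0,0,0,0,0]])

```text
t: 17.1
eef_pos: [0.4656, -0.1079, 0.3294]
tool_rot: [-0.188, 0.061, 0.98, 0.009]
contact_force: [0.0, 0.8, -0.8]
gripper_width: -0.002
grasp_force: 0.0
```

```bash
python3 st.py; python3 snap.py z5
```

```text
t 17.1 q [ 0.2   0.3  -0.12  1.69  0.02  1.53  1.51] tcp [ 0.4656 -0.1079  0.3294] d [-0.367  0.041 -0.929] yt [ 0.122  0.992 -0.005] tip_case [-0.0358 -0.0866  0.3089] F_case [-0.1  0.8 -0.8]
```

View pics/z5.png

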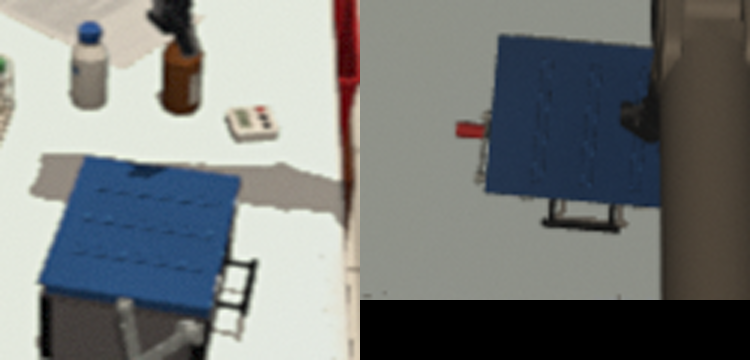

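The lid is flat and shut on the case in both views. The force rose to 24 N with no further travel, and the arm is clear. I'm handing it in.

```bash
python3 -c "
from station import bot
print(bot.hand_in())"
```

```text
the job is handed in; nothing more can be done
None
```

I broke and folded the stay, lowered the lid gently until it lay level on the case, left the bystanders alone, moved the arm clear and handed the job in at about 17 s (hand-in gave no verdict).

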